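# Close and lock the water filter box on the eatery counter

## Task

Swing the lid of the steel water filter box shut, then take the wing fastener out of its wooden parking block, put it through the slot in the lid and turn it clockwise (seen from above) until it drops into its locked detent, a quarter turn or somewhat less, with its round flange flush on the lid. Feel for the detent and do not force the fastener against the box, leave the crockery and the bottle alone, and let go of the fastener at the end.

Things in the scene. Friction and masses are not known exactly. Their poses are not given: they have to be found in the camera images.
- box: Low steel filter box fixed on the counter, 200 (x) x 220 (y) x 116 mm high; origin at the centre of its underside, z up. Its lid is hinged along the far (+x) side, 80 mm from the centre; the lid's slot is near the free edge, at the -x side. Forces between fastener and box (lid and inside included) above 50 N count as forcing.
- ledge (a point): Centre of the level ledge inside the box, right under the slot, 16 mm below the shut lid's top; axes as the box. The fastener's crossbar, put through the slot, rests and turns on it with the flange 6 mm above the lid. Turning clockwise from the slot's direction the bar meets no rise, only friction, until it is over the detent groove.
- detent (a point): Point 8 mm under the ledge's centre, on the floor of the detent groove; axes as the box, NOT as the groove. The groove, 11 mm wide, lies 54 to 88 degrees clockwise from the slot (differs each time, unmeasured). The bar fits within about 4 degrees and sinks 6 mm, by its weight or a light push of a few N, until the flange is on the lid. A stop wall keeps it from turning past the groove.
- lid (a joint): Hinge angle of the lid in rad: 0 = shut flat, grows as it opens upward (starts at 0.5 to 0.95). Stiff hinge, it stays where it is left; a few N down near the free edge closes it.
- lid_hinge (a point): Point on the lid's hinge line, at the middle of the lid's width, level with the lid's underside (110 mm above the counter). Axes move with the lid; y is the hinge line. The lid is an aluminium plate that extends 165 mm from here to its free edge (along -x of these axes), 186 mm wide, 6 mm thick.
- slot (a point): Centre of the slot's mouth, on the lid's top surface, 125 mm from the hinge line and 40 mm from the free edge; 116 mm above the counter when shut. The slot goes through the 6 mm lid and is 43 mm long (along x of these axes) and 11 mm wide (along y). Axes move with the lid: z is the lid's outward normal.
- key: The wing fastener, loose, 120 to 195 g, 61 mm tall, upright at the start. Origin at the centre of its underside, z up, x along crossbar and wing. From the bottom: steel crossbar 40 (x) x 8 (y) x 8 mm at z 0 to 8; shank 8 mm thick; round steel flange 50 mm across at z 22 to 27; black wing to grip, 30 (x) x 10 (y) mm, z 27 to 61. A half turn about z changes nothing.
- key_seat (a point): Centre of the underside of the fastener's flange, 22 mm above the fastener's origin, same axes. Locked, it lies in the plane of the shut lid's top, at the slot's centre.
- holder: Dark wooden parking block fixed on the counter, 70 x 70 x 26 mm, origin at the centre of its underside. A 45 x 13 mm slot along its x goes through it; the fastener stands in it with the flange on the block's top.
- bottle: Bystander: amber sauce bottle, 60 mm thick, 150 mm tall, loose; origin at the centre of its underside.
- cup: Bystander: white cup, 68 mm across, 75 mm tall, loose; origin at the centre of its underside.
- dish: Bystander: small blue bowl, 100 mm across, 25 mm tall, loose; origin at the centre of its underside.
Mind the look-alikes: they are no part of the job. What is shaped like the key but purple is not meant.

How it is judged (in metres and radians):
On the way, in this order (a step that is already met when the one before it is completed fails the run):
1. the lid is shut (value of joint lid below 0.03 rad), for 0.2 s.
2. the fastener's crossbar is through the slot of the shut lid (value of joint lid below 0.03 rad and horizontal distance between key_seat and slot below 0.006 m and z of key_seat in the frame of slot below 0.009 m), for 0.1 s.
At the end, for the whole second after the job is handed in: The lid is shut (within 0.03 rad); the fastener is upright (within 0.08 rad), centred on the slot within 6 mm, turned more than 0.75 rad from the slot's direction and dropped into the detent, its flange flush on the lid (within 2.5 mm); it is at rest and released (value of joint lid below 0.03 rad and z of key_seat in the frame of slot between -0.003 and 0.0025 m and horizontal distance between key_seat and slot below 0.006 m and angle between key's own z axis and vertical below 0.08 rad and angle between the x axis of key and the x axis of slot, either way round above 0.75 rad and linear speed of key below 0.02 m/s and contact force between key and the fingers below 0.05 N); the robot touches nothing.
It fails at once if the fastener is forced against the box or its lid with more than 50 N (contact force between key and box above 50 N).
It fails at once if the bottle is moved more than 30 mm or tipped (distance of bottle from where it was at the start of the episode above 0.03 m or angle between bottle's own z axis and vertical above 0.5 rad).
It fails at once if the cup is moved more than 30 mm or tipped (distance of cup from where it was at the start of the episode above 0.03 m or angle between cup's own z axis and vertical above 0.5 rad).
It fails at once if the bowl is moved more than 30 mm or tipped (distance of dish from where it was at the start of the episode above 0.03 m or angle between dish's own z axis and vertical above 0.5 rad).
It also fails if it takes over 67 s, if anything falls off the work surface, if the arm or the gripper's body presses on something with over 40 N, if the wrist force passes 120 N, or if a joint passes its speed limit or range.

## Robot

A 6-joint arm with a two-finger parallel gripper is mounted at the origin on the work surface. World frame = base frame: x ahead of the robot, y to its left, z up, the work surface at z = 0. Lengths are in mm, angles in rad, forces in N, time in s.
With the tool pointing down it reaches from about 300 to 1000 mm from the base axis. Payload 5.1 kg.
Tool frame: the origin (TCP) lies midway between the tips of the shut fingers; the grasp point (between the pads) lies 19 mm behind it (ctrl.hold_point_z is the distance from the TCP to the grasp point, in mm); y points along the fingers, z is the direction in which the jaws open and shut, and the axes are right-handed (so a half turn about y gives the same grasp; the last joint's range is limited). The gripper opens to 95 mm and grips with 3 to 60 N. Pads are 20 mm wide; open, the fingers measure 119 mm over their backs; the gripper's body (75 mm by 180 mm) begins 59 mm behind the grasp point.
Start: joints at [-0.083, 0.124, 1.65, -0, 1.367, -0.083], TCP at [649.988, -0.028, 214.656] pointing down, gripper open.
Joint ranges: [-2.61, 2.61], [-1.02, 2.33], [0.03, 2.71], [-1.35, 4.49], [0.32, 2.68], [-2.91, 2.91]. Speed limits (rad/s): [2.57, 2.57, 3.14, 3.14, 3.14, 3.14].

## Interface

Orientations are given as a unit quaternion [w, x, y, z].
In Python, from station import ctrl, optics, order gives the robot as it stands. The module is installed in compiled form; this text tells all that it offers.
- The arm moves only by the tool servo_tool, never from a script. Its argument "series" is a list of rows, each a list of 2 entries, a list of its own where there are three numbers: the shift along the tool's x, y, z in m, then the turn, a rotation vector about the tool's x, y, z in degrees. In form: [[[x, y, z], [wx, wy, wz]], ...]. A call has exactly 5 rows; each row shifts and turns the commanded pose from where the row before left it, along the tool's axes as they then stand; what a row does not reach is not made up. A row lasts 1/10 s, in which the tool goes at most 50 mm and 8.59 degrees, less where a joint would pass 70% of its speed; a pose out of reach is approached as far as the arm can. A call is refused whole if a number of a shift passes 0.05 or a number of a turn 8.59, either way. A call with a gripper value outside its range is refused whole. "jaw" is the closure, from -1 (fully open) to 1 (shut), set as the call begins (left out, the last holds). The fingers move at their own pace and stop on an object; the grip force is fixed at half the most. Time passes only in rows, so rows that do not move let the fingers close, or fill a call up. It gives the time, the measured TCP pose, the force and the opening at its end, in the units of the state.
- ctrl.sense(): the state, without advancing time (a new reading comes with each control period).
- optics.get_image(name): name is "scene" or "side" or "wrist"; returns a dict with "image" (420x560x3 uint8, red, green, blue), "K" (3x3 intrinsics, pixels), "cam_to_world" (4x4, takes a point from camera to world coordinates); the wrist camera has in their place "mount" (4x4, takes a point from camera to tool coordinates, whose origin is the TCP and whose axes are the tool frame's). Camera axes: x right, y down, z forward; pixel columns grow to the right and rows downward; lengths in mm; the calibration is good to about 2 mm. The wrist camera is an equidistant fisheye: a pixel r from the principal point sees the ray r / f radians off the axis. A picture is of the moment at which its call begins: read the wrist's pose just before it. There is no depth.
- order.job_done(): hands the job in, once; it reports no verdict.
The state is a dict: "time_s": time; "qpos": joint angles; "joint_velocities": joint speeds; "tau": joint torques, N m; "eef_pos": TCP position; "tool_rot": TCP orientation; "contact_force": force on the tool from outside, world axes, zero at the start; "moment": the same for the moment, N m; "finger_gap": finger opening in mm.
Only numpy, scipy, OpenCV 4.12 (cv2) and the standard library are available. Lean on these libraries where they do the work, as an engineer would, in place of code of your own. Each camera call takes 0.05 s, during which the arm holds its last target.

## Working session

There is one attempt and no reset: what is moved stays moved. The work goes in short steps, Python scripts to look and compute and a tool call to move; the robot and the scene stay as the last step left them, time stands still between calls to the robot, and variables do not carry over. Pictures are saved under pics/ and viewed, and the job is handed in when it is done.

Besides the shell and the picture viewer there is one more tool, called after "Call:" by a JSON object that holds its "op" and its "data", one argument or row to a line. servo_tool: Moves the arm, as the interface text tells. Its arguments: {"type":"object","properties":{"series":{"type":"array","items":{"type":"array"}},"jaw":{"type":"number"}},"required":["series"]}

```bash
mkdir -p pics; python3 - <<'E'
from station import ctrl, optics, order
import cv2,numpy as np
s=ctrl.sense();print({k:np.round(v,3).tolist() for k,v in s.items()}, ctrl.hold_point_z)
for n in ["scene","side","wrist"]:
    d=optics.get_image(n);cv2.imwrite(f"pics/{n}0.png",d["image"][:,:,::-1]);print(n,np.round(d["K"],1).tolist());print(np.round(d.get("cam_to_world",d.get("mount")),3).tolist())
E
```

```text
{'time_s': 0.0, 'qpos': [-0.083, 0.124, 1.652, -0.0, 1.367, -0.083], 'joint_velocities': [0.002, 0.001, 0.0, -0.002, 0.001, 0.001], 'tau': [-0.001, -41.76, -35.994, 0.077, 0.049, -0.0], 'eef_pos': [649.354, -0.009, 213.402], 'tool_rot': [0.5, -0.5, 0.501, -0.499], 'contact_force': [0.307, 0.071, -0.401], 'moment': [0.018, -0.013, -0.018], 'finger_gap': 94.992} 18.8
scene [[469.1, 0.0, 278.4], [0.0, 469.1, 212.9], [0.0, 0.0, 1.0]]
[[-0.864, 0.247, -0.438, 1056.792], [0.503, 0.445, -0.741, 851.406], [0.012, -0.861, -0.509, 679.701], [0.0, 0.0, 0.0, 1.0]]
side [[404.8, 0.0, 276.3], [0.0, 404.8, 203.1], [0.0, 0.0, 1.0]]
[[0.996, -0.051, 0.076, 483.136], [-0.092, -0.579, 0.81, -773.622], [0.003, -0.814, -0.581, 689.23], [0.0, 0.0, 0.0, 1.0]]
wrist [[325.2, 0.0, 282.8], [0.0, 325.2, 211.2], [0.0, 0.0, 1.0]]
[[-0.001, 0.97, 0.245, -67.418], [-0.001, -0.245, 0.97, -170.331], [1.0, 0.001, 0.002, -0.543], [0.0, 0.0, 0.0, 1.0]]
```

View pics/scene0.png

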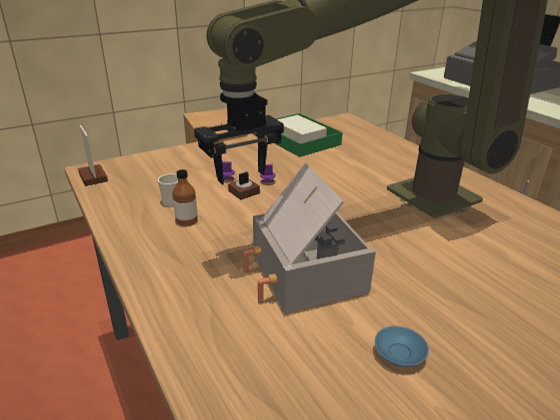

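View pics/side0.png

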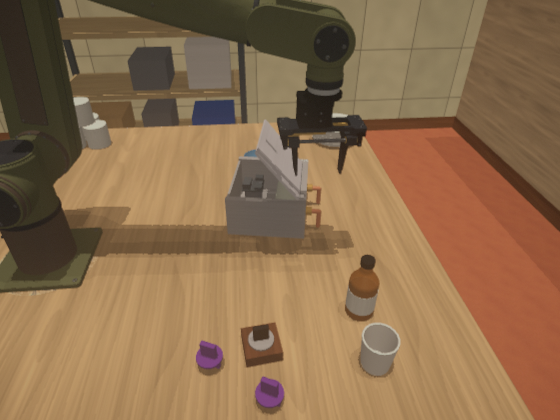

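View pics/wrist0.png

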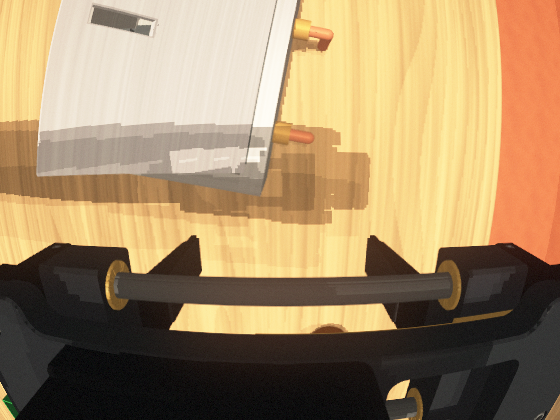

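```bash
python3 - <<'E'
import cv2
a=cv2.imread("pics/side0.png");b=cv2.imread("pics/scene0.png")
cv2.imwrite("pics/z1.png",cv2.resize(a[310:420,180:320],None,fx=5,fy=5,interpolation=cv2.INTER_CUBIC))
cv2.imwrite("pics/z2.png",cv2.resize(b[155:310,200:380],None,fx=4,fy=3.8,interpolation=cv2.INTER_CUBIC))
cv2.imwrite("pics/z3.png",cv2.resize(a[115:245,220:340],None,fx=4.5,fy=4.5,interpolation=cv2.INTER_CUBIC))
E
```

```text
(no output)
```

View pics/z1.png

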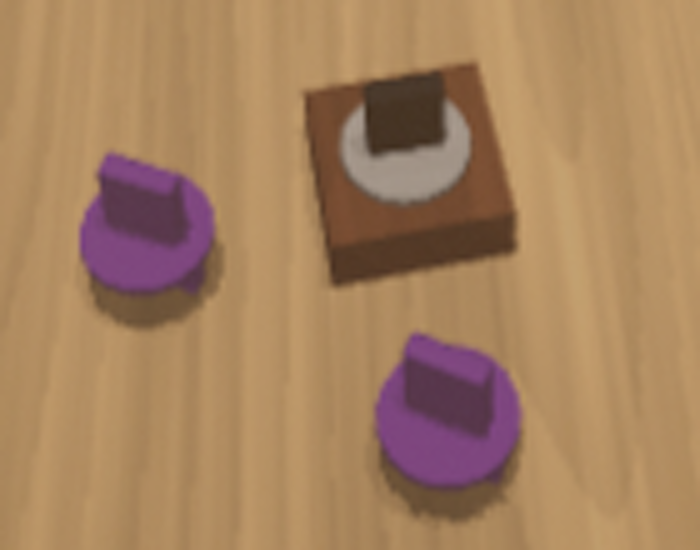

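View pics/z2.png

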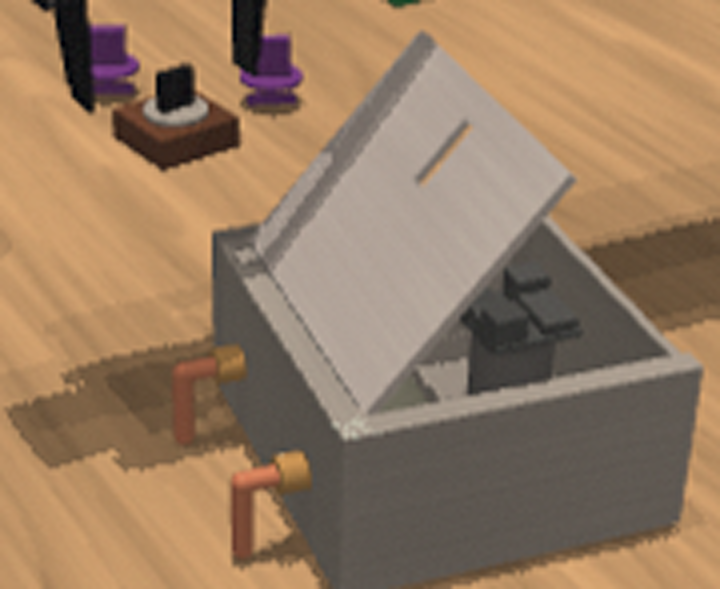

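View pics/z3.png

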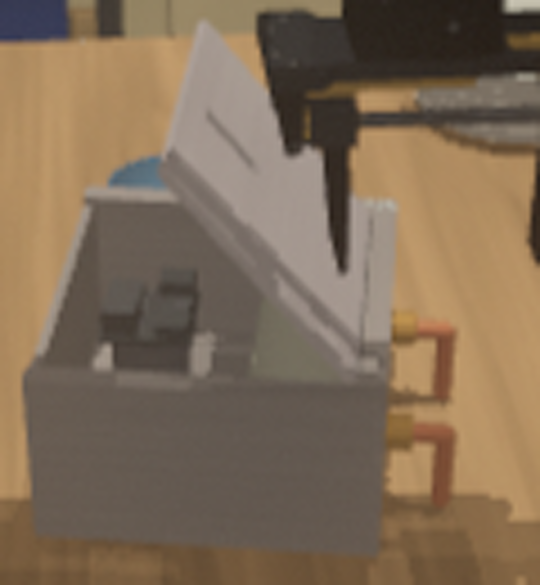

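```bash
cat > h.py <<'E'
import numpy as np,cv2
from scipy.spatial.transform import Rotation as Rn
from station import ctrl, optics, order
def rot(s=None):
    q=np.array((s or ctrl.sense())["tool_rot"]);return Rn.from_quat(q[[1,2,3,0]]).as_matrix()
C={"scene":([469.1,278.4,212.9],np.array([[-0.864,0.247,-0.438,1056.792],[0.503,0.445,-0.741,851.406],[0.012,-0.861,-0.509,679.701]])),
"side":([404.8,276.3,203.1],np.array([[0.996,-0.051,0.076,483.136],[-0.092,-0.579,0.81,-773.622],[0.003,-0.814,-0.581,689.23]]))}
def ray(n,p):
    (f,cx,cy),M=C[n];d=M[:,:3]@np.array([(p[0]-cx)/f,(p[1]-cy)/f,1]);return M[:,3],d/np.linalg.norm(d)
def plane(n,p,z):
    o,d=ray(n,p);return o+d*(z-o[2])/d[2]
def tri(p1,p2):
    o1,d1=ray("scene",p1);o2,d2=ray("side",p2)
    A=np.c_[d1,-d2];t=np.linalg.lstsq(A,o2-o1,rcond=None)[0]
    a,b=o1+t[0]*d1,o2+t[1]*d2;return (a+b)/2,np.linalg.norm(a-b)
def wray(p,K,mount,pos,R):
    v=np.array([p[0]-K[0,2],p[1]-K[1,2]]);r=np.linalg.norm(v);th=r/K[0,0]
    d=np.r_[np.sin(th)*v/max(r,1e-9),np.cos(th)]
    return pos+R@mount[:3,3],R@(mount[:3,:3]@d)
def wplane(p,K,mount,pos,R,z):
    o,d=wray(p,K,mount,pos,R);return o+d*(z-o[2])/d[2]
E
python3 - <<'E'
from h import *
np.set_printoptions(precision=1,suppress=True)
for n in C:
    d=optics.get_image(n);print(n)
print("slotA",tri((316.75,187.4),(266,139.9)));print("slotB",tri((304.75,203.2),(276.9,152.8)))
print("free-y",tri((306.25,164.2),(256.7,148.8)));print("free+y",tri((343.75,202.4),(265.6,119.9)))
for n,p,z in [("scene",(285.5,310),0),("scene",(370,293.2),0),("side",(228.2,233.9),0),("side",(304,237.9),0),("scene",(287.5,268.7),110),("scene",(375,251.8),110),("scene",(253.25,216.8),110),("side",(226,198.3),110),("side",(306.2,198.3),110)]: print(n,p,z,plane(n,p,z))
a=lambda x,y:(180+x/5,310+y/5)
for nm,pts,z in [("flange",[(405,140)],27),("block",[(305,92),(478,64),(513,212),(333,245)],26),("wingtop",[(364,83),(442,73)],61),
 ("purp",[(148,230),(448,412)],25),]:
    for p in pts: print(nm,plane("side",a(*p),z))
for nm,pts,z in [("block",[(115,118),(238,118),(165,160)],26),("wingtop",[(157,73),(193,66)],61),("flange",[(176,108)],27)]:
    for p in pts: print("sc",nm,plane("scene",(200+p[0]/4,155+p[1]/3.8),z))
for nm,p,z in [("bottle",(362,315),0),("cup",(376,368),0),("bottle top",(368,262),150)]:print(nm,plane("side",p,z))
print("dish",plane("scene",(400,348),12))
E
```

```text
scene
side
slotA (array([543.7, 141.7, 228.1]), np.float64(2.692354226492367))
slotB (array([569.8, 136.4, 193.9]), np.float64(0.26853592226454764))
free-y (array([518. ,  63.2, 244.7]), np.float64(5.698781544486743))
free+y (array([548.5, 237.8, 239.9]), np.float64(0.1580287018330641))
scene (285.5, 310) 0 [661.1 217.    0. ]
scene (370, 293.2) 0 [470.2 262.6   0. ]
side (228.2, 233.9) 0 [433.6  58.7   0. ]
side (304, 237.9) 0 [631.2  24.9   0. ]
scene (287.5, 268.7) 110 [660.3 219.1 110. ]
scene (375, 251.8) 110 [469.8 259.4 110. ]
scene (253.25, 216.8) 110 [627.3   8.9 110. ]
side (226, 198.3) 110 [435.4  65.6 110. ]
side (306.2, 198.3) 110 [635.4  47.9 110. ]
flange [ 499.7 -291.5   27. ]
block [ 461.9 -265.1   26. ]
block [ 530.9 -257.9   26. ]
block [ 537.8 -325.8   26. ]
block [ 470.7 -333.5   26. ]
wingtop [ 485.1 -289.9   61. ]
wingtop [ 514.5 -288.    61. ]
purp [ 402.9 -320.5   25. ]
purp [ 507.8 -400.1   25. ]
sc block [ 545.3 -311.    26. ]
sc block [ 464.  -266.1   26. ]
sc block [ 543.2 -230.2   26. ]
sc wingtop [ 512.4 -303.8   61. ]
sc wingtop [ 483.  -302.2   61. ]
sc flange [ 498.  -302.6   27. ]
bottle [ 716.6 -234.1    0. ]
cup [ 710.3 -356.8    0. ]
bottle top [ 710.2 -229.6  150. ]
dish [533.5 424.1  12. ]
```

Call:
{"op": "servo_tool", "data": {
  "jaw": 1,
  "series": [
    [[0,-0.03,0],[0,0,0]],
    [[0,-0.03,0],[0,0,0]],
    [[-0.029,0,-0.022],[0,0,0]],
    [[-0.029,0,-0.022],[0,0,0]],
    [[-0.029,0,-0.022],[0,0,0]]
  ]
}}

```text
time_s: 0.75
eef_pos: [583.3, 87.6, 274.8]
tool_rot: [-0.5, 0.5, -0.5, 0.5]
contact_force: [0.5, 0.1, -0.1]
finger_gap: 60.6
```

Call:
{"op": "servo_tool", "data": {
  "series": [
    [[-0.029,0,-0.022],[0,0,0]],
    [[-0.028,0,-0.023],[0,0,0]],
    [[0,0,0],[0,0,0]],
    [[0,0.01,0],[0,0,0]],
    [[0,0.01,0],[0,0,0]]
  ]
}}

```text
time_s: 1.25
eef_pos: [539.5, 143.4, 254.0]
tool_rot: [-0.5, 0.5, -0.5, 0.5]
contact_force: [0.1, -0.1, -0.3]
finger_gap: 20.4
```

Call:
{"op": "servo_tool", "data": {
  "series": [
    [[0,0.008,0],[0,0,0]],
    [[0,0.008,0],[0,0,0]],
    [[0,0.008,0],[0,0,0]],
    [[0,0.008,0],[0,0,0]],
    [[0,0.008,0],[0,0,0]]
  ]
}}

```text
time_s: 1.75
eef_pos: [539.8, 143.5, 214.6]
tool_rot: [-0.5, 0.499, -0.5, 0.501]
contact_force: [1.4, -0.2, 3.3]
finger_gap: 0.0
```

```bash
python3 - <<'E'
from h import *
cv2.imwrite("pics/s1.png",optics.get_image("side")["image"][:,:,::-1])
print(ctrl.sense()["contact_force"])
E
```

```text
[0.73712766 1.3437143  0.29258981]
```

View pics/s1.png

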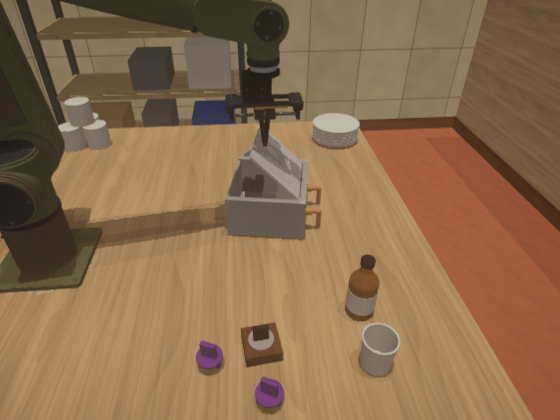

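The lid is following the closed fingers down (fingertip at about (265,155)); carrying on.

Call:
{"op": "servo_tool", "data": {
  "series": [
    [[0,0.012,0],[0,0,0]],
    [[0,0.012,0],[0,0,0]],
    [[0,0.012,0],[0,0,0]],
    [[0,0.012,0],[0,0,0]],
    [[0,0.012,0],[0,0,0]]
  ]
}}

```text
time_s: 2.3
eef_pos: [538.4, 144.1, 153.3]
tool_rot: [-0.5, 0.5, -0.5, 0.5]
contact_force: [-0.5, 0.4, 4.1]
finger_gap: 0.4
```

Call:
{"op": "servo_tool", "data": {
  "series": [
    [[0,0.009,0],[0,0,0]],
    [[0,0.009,0],[0,0,0]],
    [[0,0.009,0],[0,0,0]],
    [[0,0.007,0],[0,0,0]],
    [[0,0.003,0],[0,0,0]]
  ]
}}

```text
time_s: 2.8
eef_pos: [538.4, 144.0, 116.3]
tool_rot: [-0.5, 0.5, -0.5, 0.5]
contact_force: [-2.1, 1.6, 3.1]
finger_gap: 0.7
```

Call:
{"op": "servo_tool", "data": {
  "series": [
    [[0,0.002,0],[0,0,0]],
    [[0,0.002,0],[0,0,0]],
    [[0,0,0],[0,0,0]],
    [[0,0,0],[0,0,0]],
    [[0,0,0],[0,0,0]]
  ]
}}

```text
time_s: 3.3
eef_pos: [538.4, 144.0, 116.2]
tool_rot: [-0.499, 0.501, -0.5, 0.5]
contact_force: [-11.1, 0.1, 16.1]
finger_gap: 0.5
```

Call:
{"op": "servo_tool", "data": {
  "series": [
    [[0,-0.03,0],[0,0,0]],
    [[0.01,-0.03,-0.005],[0,0,0]],
    [[0.028,-0.03,-0.01],[0,0,0]],
    [[0.028,-0.024,-0.01],[0,0,0]],
    [[0.028,0,-0.008],[0,0,0]]
  ]
}}

```text
time_s: 3.8
eef_pos: [508.0, 48.9, 232.1]
tool_rot: [-0.502, 0.498, -0.497, 0.502]
contact_force: [0.3, -0.4, -0.3]
finger_gap: 0.5
```

Call:
{"op": "servo_tool", "data": {
  "series": [
    [[0,0,0],[0,0,0]],
    [[0,0,0],[0,0,0]],
    [[0,0,0],[0,0,0]],
    [[0,0,0],[0,0,0]],
    [[0,0,0],[0,0,0]]
  ]
}}

```text
time_s: 4.3
eef_pos: [506.0, 50.6, 227.1]
tool_rot: [-0.5, 0.501, -0.5, 0.499]
contact_force: [-0.5, -0.7, 0.4]
finger_gap: 0.6
```

```bash
cat > w.py <<'E'
import sys,pickle
from h import *
s=ctrl.sense();d=optics.get_image("wrist")
pickle.dump((s,d),open(f"pics/{sys.argv[1]}.pkl","wb"));cv2.imwrite(f"pics/{sys.argv[1]}.png",d["image"][:,:,::-1])
print(s["time_s"],np.round(s["eef_pos"],1),np.round(s["contact_force"],1))
E
python3 w.py w1; python3 - <<'E'
from h import *
cv2.imwrite("pics/s2.png",optics.get_image("side")["image"][:,:,::-1])
E
```

```text
4.3 [506.   50.6 227.1] [-0.5 -0.7  0.4]
```

View pics/w1.png

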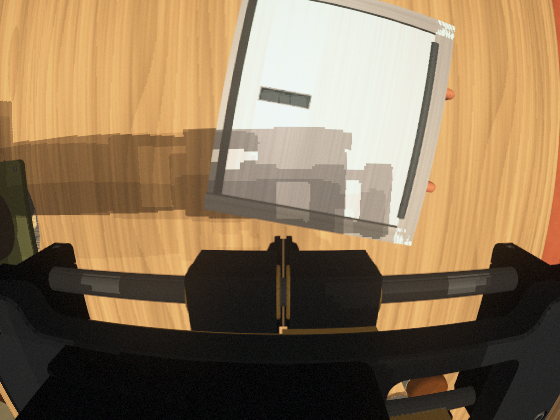

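View pics/s2.png

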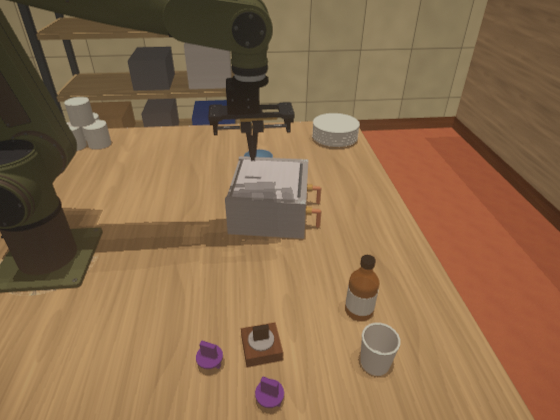

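The lid is flat and shut; the slot lies at (285,98) in the wrist view.

```bash
python3 - <<'E'
from h import *
import pickle
np.set_printoptions(precision=1,suppress=True)
s,d=pickle.load(open("pics/w1.pkl","rb"));im=d["image"];R=rot(s);p0=np.array(s["eef_pos"])
g=cv2.cvtColor(im,cv2.COLOR_RGB2GRAY)
m=np.zeros_like(g);m[75:125,245:325]=(g[75:125,245:325]<150)
cs,_=cv2.findContours(m,cv2.RETR_EXTERNAL,cv2.CHAIN_APPROX_NONE);c=max(cs,key=cv2.contourArea)
print(cv2.minAreaRect(c))
P=np.array([wplane(q[0],d["K"],d["mount"],p0,R,116)[:2] for q in c],np.float32)
r=cv2.minAreaRect(P);print(r);b=cv2.boxPoints(r);print(b)
e=[b[1]-b[0],b[2]-b[1]];e=max(e,key=np.linalg.norm);print(np.degrees(np.arctan2(e[1],e[0])))
# lid corners / bars
for q in [(250,0),(217,192),(437,43),(400,217)]: print(wplane(q,d["K"],d["mount"],p0,R,116))
E
```

```text
((284.3406066894531, 96.92982482910156), (50.60466384887695, 13.207338333129883), 9.727578163146973)
((506.84686279296875, 147.4434051513672), (11.467497825622559, 43.20463562011719), 80.32845306396484)
[[484.6 145.4]
 [527.2 138.2]
 [529.1 149.5]
 [486.5 156.7]]
-9.671531
[476.5 238.3 116. ]
[447.   64.5 116. ]
[648.7 208.4 116. ]
[615.7  41.5 116. ]
```

Call:
{"op": "servo_tool", "data": {
  "series": [
    [[0.04,0,0],[0,0,0]],
    [[0.045,0,0],[0,0,0]],
    [[0.045,0,0],[0,0,0]],
    [[0.045,0,0],[0,0,0]],
    [[0.045,0,0],[0,0,0]]
  ]
}}

```text
time_s: 4.9
eef_pos: [505.9, -171.6, 227.7]
tool_rot: [0.5, -0.5, 0.5, -0.5]
contact_force: [0.4, 0.7, -0.5]
finger_gap: 0.2
```

Call:
{"op": "servo_tool", "data": {
  "series": [
    [[0.045,0,0],[0,0,0]],
    [[0.045,0,0],[0,0,0]],
    [[0.045,0,0],[0,0,0]],
    [[0.045,0,0],[0,0,0]],
    [[0.045,0,0],[0,0,0]]
  ]
}}

```text
time_s: 5.4
eef_pos: [506.0, -396.8, 227.5]
tool_rot: [0.5, -0.5, 0.5, -0.5]
contact_force: [0.7, 0.5, -0.3]
finger_gap: 0.3
```

Call:
{"op": "servo_tool", "data": {
  "series": [
    [[0,0,0],[0,0,0]],
    [[0,0,0],[0,0,0]],
    [[0,0,0],[0,0,0]],
    [[0,0,0],[0,0,0]],
    [[0,0,0],[0,0,0]]
  ]
}}

```text
time_s: 5.9
eef_pos: [506.3, -393.8, 227.9]
tool_rot: [0.5, -0.5, 0.5, -0.5]
contact_force: [-0.1, 0.0, -0.3]
finger_gap: 0.4
```

```bash
python3 w.py w2
```

```text
5.9 [ 506.3 -393.8  227.9] [-0.1  0.  -0.3]
```

View pics/w2.png

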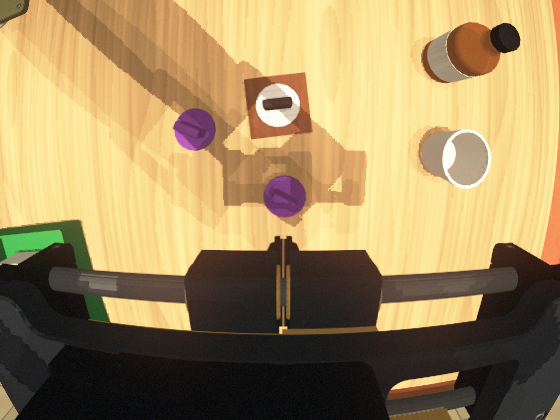

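The key (black wing, grey flange) is at (277,104) on the brown block; purple look-alikes at (195,129) and (285,196).

```bash
python3 - <<'E'
from h import *
import pickle
np.set_printoptions(precision=1,suppress=True)
s,d=pickle.load(open("pics/w2.pkl","rb"));im=d["image"];R=rot(s);p0=np.array(s["eef_pos"])
W=lambda c,z:np.array([wplane(q[0],d["K"],d["mount"],p0,R,z)[:2] for q in c],np.float32)
sub=im[60:150,235:325].astype(int)
cv2.imwrite("pics/z4.png",cv2.resize(im[60:150,235:325][:,:,::-1],None,fx=6,fy=6,interpolation=cv2.INTER_CUBIC))
def big(mask):
    m=np.zeros(im.shape[:2],np.uint8);m[60:150,235:325]=mask
    cs,_=cv2.findContours(m,cv2.RETR_EXTERNAL,cv2.CHAIN_APPROX_NONE);return max(cs,key=cv2.contourArea)
white=(sub.min(2)>110)&(sub.max(2)-sub.min(2)<60)
c=big(white);P=W(c,31);print("flange",cv2.minEnclosingCircle(P),cv2.minAreaRect(P),cv2.contourArea(c))
dark=(sub.max(2)<80);c=big(dark);P=W(c,65);r=cv2.minAreaRect(P);print("wing(top plane)",r,len(c))
wood=(sub[:,:,0]-sub[:,:,2]>25)&(sub.max(2)<150)
c=big(wood|dark);P=W(c,26);r=cv2.minAreaRect(P);print("block",r)
E
```

```text
flange ((499.9504089355469, -297.04241943359375), 24.729572296142578) ((500.2087707519531, -297.2432556152344), (47.94908905029297, 47.829490661621094), 0.009039207361638546) 1438.5
wing(top plane) ((500.6939697265625, -301.87188720703125), (25.573509216308594, 3.193540334701538), 7.159918308258057) 54
block ((471.4471130371094, -277.3061828613281), (43.54421615600586, 27.193492889404297), 47.8565559387207)
```

View pics/z4.png

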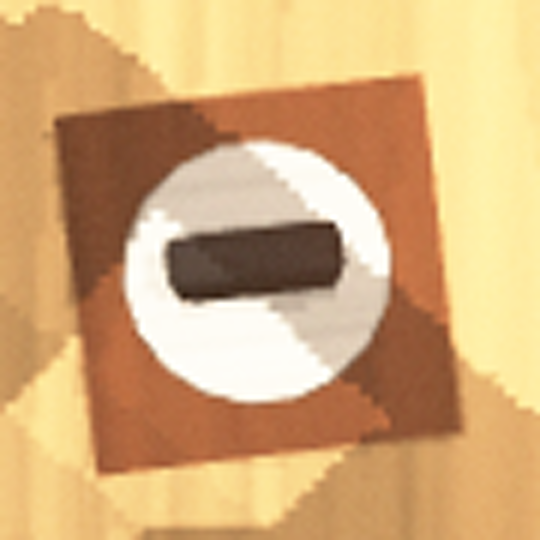

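Call:
{"op": "servo_tool", "data": {
  "jaw": -0.1,
  "series": [
    [[-0.033,0,-0.002],[0,0,0]],
    [[-0.033,0,-0.002],[0,0,0]],
    [[-0.031,0,-0.002],[0,0,0]],
    [[0,0.005,0],[0,-8,0]],
    [[0,0.005,0],[0,-8,0]]
  ]
}}

```text
time_s: 6.45
eef_pos: [500.3, -296.5, 218.3]
tool_rot: [0.566, -0.566, 0.423, -0.424]
contact_force: [-0.5, -0.4, 0.8]
finger_gap: 35.3
```

Call:
{"op": "servo_tool", "data": {
  "series": [
    [[0,0.01,0],[0,-8,0]],
    [[0,0.01,0],[0,-8,0]],
    [[0,0.01,0],[0,-8,0]],
    [[0,0.01,0],[0,-8,0]],
    [[0,0.01,0],[0,-8,0]]
  ]
}}

```text
time_s: 6.95
eef_pos: [500.1, -297.5, 167.6]
tool_rot: [-0.677, 0.677, -0.204, 0.205]
contact_force: [-0.0, -0.3, -0.0]
finger_gap: 52.0
```

Call:
{"op": "servo_tool", "data": {
  "series": [
    [[0,0.01,0],[0,-8,0]],
    [[0,0.01,0],[0,-8,0]],
    [[0,0.01,0],[0,-8,0]],
    [[0,0.01,0],[0,-8,0]],
    [[0,0.01,0],[0,-8,0]]
  ]
}}

```text
time_s: 7.45
eef_pos: [500.1, -297.5, 117.6]
tool_rot: [-0.706, 0.706, 0.039, -0.039]
contact_force: [1.2, 0.5, -0.5]
finger_gap: 52.3
```

Call:
{"op": "servo_tool", "data": {
  "series": [
    [[0,0.01,0],[0,0,0]],
    [[0,0.01,0],[0,0,0]],
    [[0,0,0],[0,0,0]],
    [[0,0,0],[0,0,0]],
    [[0,0,0],[0,0,0]]
  ]
}}

```text
time_s: 7.95
eef_pos: [500.4, -298.3, 98.3]
tool_rot: [-0.706, 0.706, 0.037, -0.036]
contact_force: [0.6, 0.6, 0.6]
finger_gap: 52.6
```

```bash
python3 w.py w3; python3 -c "
from h import *
s=ctrl.sense();print(np.round(rot(s),3),s['qpos'])
cv2.imwrite('pics/s3.png',optics.get_image('side')['image'][:,:,::-1])"
```

```text
7.95 [ 500.4 -298.3   98.3] [0.6 0.6 0.6]
[[ 0.995  0.001 -0.104]
 [ 0.104 -0.001  0.995]
 [ 0.001 -1.    -0.001]] [-6.29740526e-01  7.65382545e-02  1.90504081e+00 -1.90874061e-05
  1.15873231e+00 -2.30472206e+00]
```

View pics/w3.png

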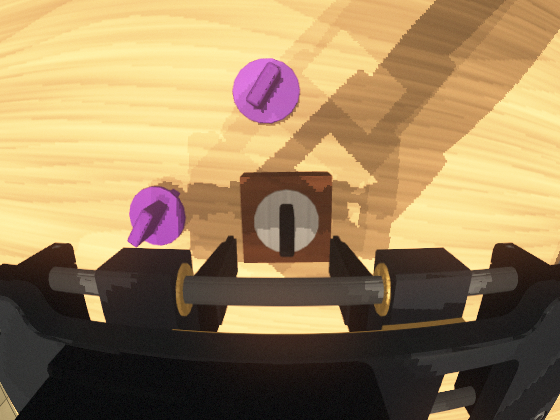

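View pics/s3.png

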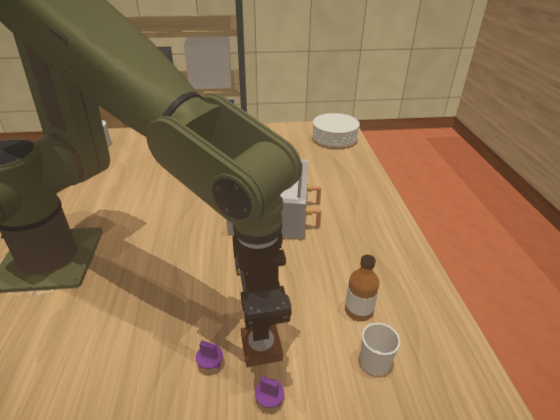

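Call:
{"op": "servo_tool", "data": {
  "series": [
    [[0,0.015,0.001],[0,0,0]],
    [[0,0.015,0],[0,0,0]],
    [[0,0.015,0],[0,0,0]],
    [[0,0.01,0],[0,0,0]],
    [[0,0.006,0],[0,0,0]]
  ]
}}

```text
time_s: 8.55
eef_pos: [498.8, -296.3, 34.3]
tool_rot: [0.707, -0.705, -0.036, 0.038]
contact_force: [-0.5, -1.0, -0.2]
finger_gap: 52.3
```

Call:
{"op": "servo_tool", "data": {
  "jaw": 1,
  "series": [
    [[0,0,0],[0,0,0]],
    [[0,0,0],[0,0,0]],
    [[0,0,0],[0,0,0]],
    [[0,0,0],[0,0,0]],
    [[0,0,0],[0,0,0]]
  ]
}}

```text
time_s: 9.05
eef_pos: [500.3, -297.3, 37.3]
tool_rot: [-0.706, 0.706, 0.037, -0.037]
contact_force: [0.7, 0.3, -0.0]
finger_gap: 17.7
```

Call:
{"op": "servo_tool", "data": {
  "series": [
    [[0,0,0],[0,0,0]],
    [[0,0,0],[0,0,0]],
    [[0,0,0],[0,0,0]],
    [[0,0,0],[0,0,0]],
    [[0,0,0],[0,0,0]]
  ]
}}

```text
time_s: 9.55
eef_pos: [500.1, -296.9, 37.0]
tool_rot: [0.706, -0.706, -0.037, 0.037]
contact_force: [-0.2, 2.8, 4.3]
finger_gap: 9.8
```

```bash
python3 w.py w4
```

```text
9.55 [ 500.1 -296.9   37. ] [-0.2  2.8  4.3]
```

View pics/w4.png

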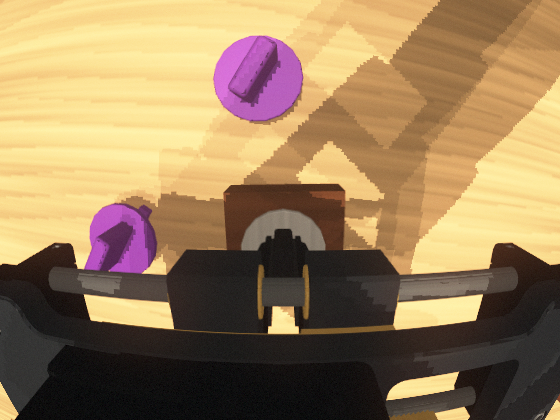

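Call:
{"op": "servo_tool", "data": {
  "series": [
    [[0,-0.015,0],[0,0,0]],
    [[0,-0.025,0],[0,0,0]],
    [[0,-0.035,0],[0,0,0]],
    [[0,-0.04,0],[0,8,0]],
    [[0,-0.038,0],[0,7.7,0]]
  ]
}}

```text
time_s: 10.1
eef_pos: [499.4, -297.1, 191.2]
tool_rot: [-0.704, 0.705, -0.062, 0.062]
contact_force: [0.1, -1.0, -1.6]
finger_gap: 9.9
```

Call:
{"op": "servo_tool", "data": {
  "series": [
    [[0,0,0.02],[0,0,0]],
    [[0.003,0,0.04],[0,0,0]],
    [[0.003,0,0.042],[0,0,0]],
    [[0.003,0,0.042],[0,0,0]],
    [[0.003,0,0.042],[0,0,0]]
  ]
}}

```text
time_s: 10.6
eef_pos: [542.9, -114.5, 189.9]
tool_rot: [-0.704, 0.705, -0.06, 0.06]
contact_force: [0.5, -0.6, -2.0]
finger_gap: 9.5
```

Call:
{"op": "servo_tool", "data": {
  "series": [
    [[0.003,0,0.042],[0,0,0]],
    [[0.003,0,0.042],[0,0,0]],
    [[0.003,0,0.042],[0,0,0]],
    [[0.003,0,0.042],[0,0,0]],
    [[0.003,0,0.042],[0,0,0]]
  ]
}}

```text
time_s: 11.1
eef_pos: [593.2, 90.2, 189.8]
tool_rot: [-0.704, 0.705, -0.06, 0.06]
contact_force: [0.6, -0.8, -2.4]
finger_gap: 9.9
```

Call:
{"op": "servo_tool", "data": {
  "series": [
    [[0.003,0,0.03],[0,0,0]],
    [[0.002,0,0.013],[0,0,0]],
    [[0,0,0],[0,0,0]],
    [[0,0,0],[0,0,0]],
    [[0,0,0],[0,0,0]]
  ]
}}

```text
time_s: 11.6
eef_pos: [605.2, 128.8, 189.6]
tool_rot: [-0.704, 0.705, -0.06, 0.06]
contact_force: [0.5, -0.2, -1.2]
finger_gap: 9.5
```

```bash
python3 w.py w5
```

```text
11.6 [605.2 128.8 189.6] [ 0.5 -0.2 -1.2]
```

View pics/w5.png

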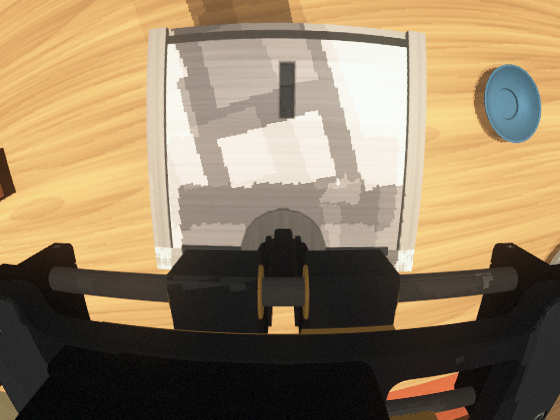

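The slot is at (287,90), the held flange's visible arc around (283,230).

```bash
cat > m5.py <<'E'
from h import *
import pickle,sys
np.set_printoptions(precision=1,suppress=True)
s,d=pickle.load(open(f"pics/{sys.argv[1]}.pkl","rb"));im=d["image"];R=rot(s);p0=np.array(s["eef_pos"])
print("toolx yaw",np.degrees(np.arctan2(R[1,0],R[0,0])))
g=cv2.cvtColor(im,cv2.COLOR_RGB2GRAY)
x0,x1,y0,y1=map(int,sys.argv[2:6]);th=int(sys.argv[6])
m=np.zeros_like(g);m[y0:y1,x0:x1]=(g[y0:y1,x0:x1]<th)
cs,_=cv2.findContours(m,cv2.RETR_EXTERNAL,cv2.CHAIN_APPROX_NONE);c=max(cs,key=cv2.contourArea)
print(cv2.minAreaRect(c))
P=np.array([wplane(q[0],d["K"],d["mount"],p0,R,116)[:2] for q in c],np.float32)
r=cv2.minAreaRect(P);b=cv2.boxPoints(r)
e=max([b[1]-b[0],b[2]-b[1]],key=np.linalg.norm);print("slot",r,np.degrees(np.arctan(e[1]/e[0])))
v=np.array([*r[0],116])-p0;print("slot rel TCP in tool",R.T@v)
cv2.imwrite("pics/z5.png",cv2.resize(im[195:265,225:345][:,:,::-1],None,fx=6,fy=6,interpolation=cv2.INTER_CUBIC))
E
python3 m5.py w5 270 305 50 130 80; python3 -c "
import cv2;im=cv2.imread('pics/w5.png');cv2.imwrite('pics/z6.png',cv2.resize(im[50:130,245:330],None,fx=6,fy=6))"
```

```text
toolx yaw -9.78806839913619
((286.5, 99.5), (35.0, 13.0), 90.0)
slot ((514.614013671875, 145.92572021484375), (9.623992919921875, 26.537376403808594), 80.30276489257812) -9.697228
slot rel TCP in tool [-92.1  73.6   1.5]
```

View pics/z5.png

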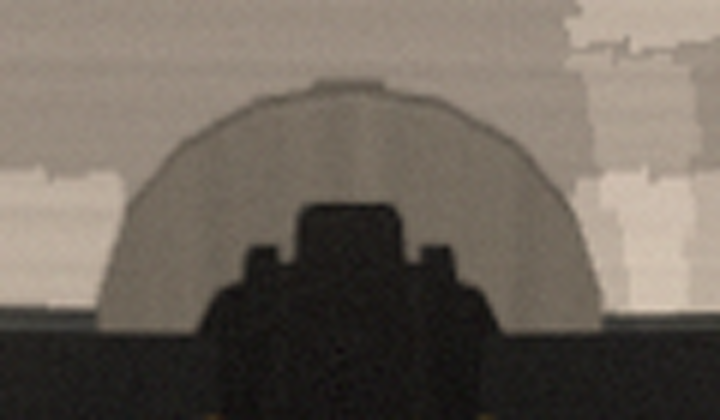

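View pics/z6.png

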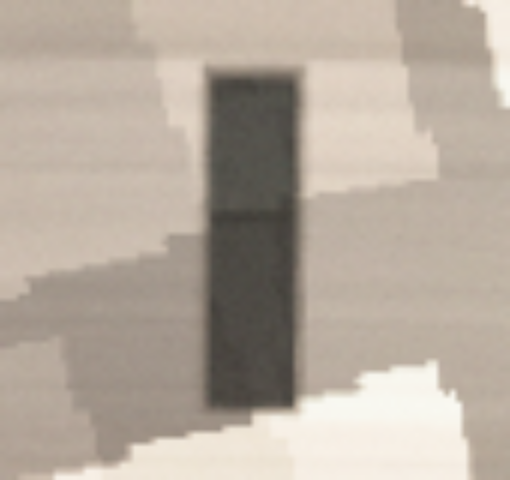

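```bash
python3 m5.py w5 270 305 50 130 112; cat > fl.py <<'E'
from h import *
import pickle,sys
from scipy.optimize import least_squares
s,d=pickle.load(open("pics/w5.pkl","rb"));R=rot(s);p0=np.array(s["eef_pos"])
px=[(98,328),(130,202),(185,140),(260,100),(440,100),(515,140),(572,202),(603,328)]
for h in (-6,-11):
    P=np.array([R.T@(wplane((225+x/6,195+y/6),d["K"],d["mount"],p0,R,p0[2]+h)-p0) for x,y in px])[:,[0,2]]
    f=least_squares(lambda v:np.hypot(P[:,0]-v[0],P[:,1]-v[1])-v[2],[0,0,25]);print(h,f.x,np.abs(f.fun).max())
E
python3 fl.py
```

```text
toolx yaw -9.78806839913619
((286.5, 90.0), (54.0, 15.0), 90.0)
slot ((507.3559265136719, 147.1739501953125), (11.083832740783691, 41.27386474609375), 80.2271499633789) -9.772834
slot rel TCP in tool [-99.5  73.6   1.5]
-6 [-0.81689888 -0.77748288 24.59173186] 0.1477850922138373
-11 [ 1.11412985 -0.7642438  25.28898687] 0.15197526557941288
```

Call:
{"op": "servo_tool", "data": {
  "series": [
    [[-0.03,0,0.001],[0,0,0]],
    [[-0.035,0,0.001],[0,0,0]],
    [[-0.0344,0,0],[0,0,0]],
    [[0,0.018,0],[0,0,0]],
    [[0,0.015,0],[0,0,0]]
  ]
}}

```text
time_s: 12.15
eef_pos: [507.4, 148.3, 156.8]
tool_rot: [0.705, -0.704, 0.059, -0.061]
contact_force: [0.2, 0.3, -1.3]
finger_gap: 9.7
```

Call:
{"op": "servo_tool", "data": {
  "series": [
    [[0,0,0],[0,0,0]],
    [[0,0,0],[0,0,0]],
    [[0,0,0],[0,0,0]],
    [[0,0,0],[0,0,0]],
    [[0,0.001,0],[0,0,0]]
  ]
}}

```text
time_s: 12.65
eef_pos: [508.5, 149.0, 156.4]
tool_rot: [0.705, -0.704, 0.059, -0.06]
contact_force: [0.2, 0.3, -2.3]
finger_gap: 10.4
```

```bash
python3 w.py w6; python3 -c "
from h import *
s=ctrl.sense();R=rot(s);print(R.round(4));print('slot in tool',R.T@(np.array([507.3,147.6,116])-s['eef_pos']))
for n in ('side','scene'):
  i=optics.get_image(n)['image'][:,:,::-1]
  i=i[130:230,210:350] if n=='side' else i[170:280,240:400]
  cv2.imwrite(f'pics/{n}6.png',cv2.resize(i,None,fx=5,fy=5,interpolation=cv2.INTER_CUBIC))"
```

```text
12.65 [508.5 149.  156.4] [ 0.2  0.3 -2.3]
[[ 9.857e-01  6.000e-04  1.686e-01]
 [-1.686e-01  1.000e-04  9.857e-01]
 [ 6.000e-04 -1.000e+00  2.000e-04]]
slot in tool [-0.61857344 39.95051177 -1.56596231]
```

View pics/side6.png

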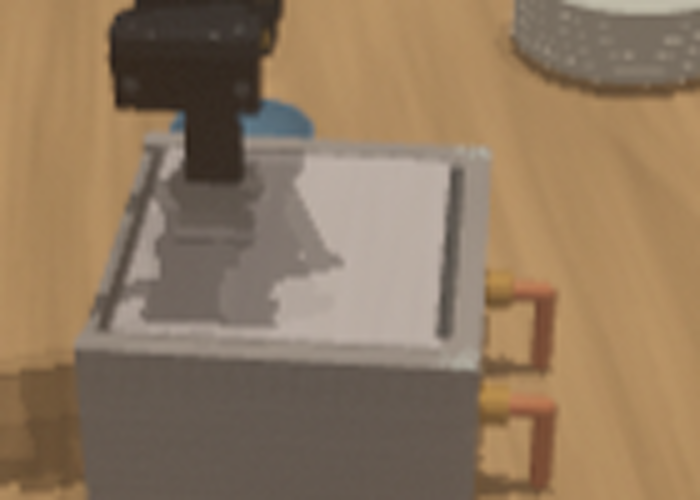

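View pics/scene6.png

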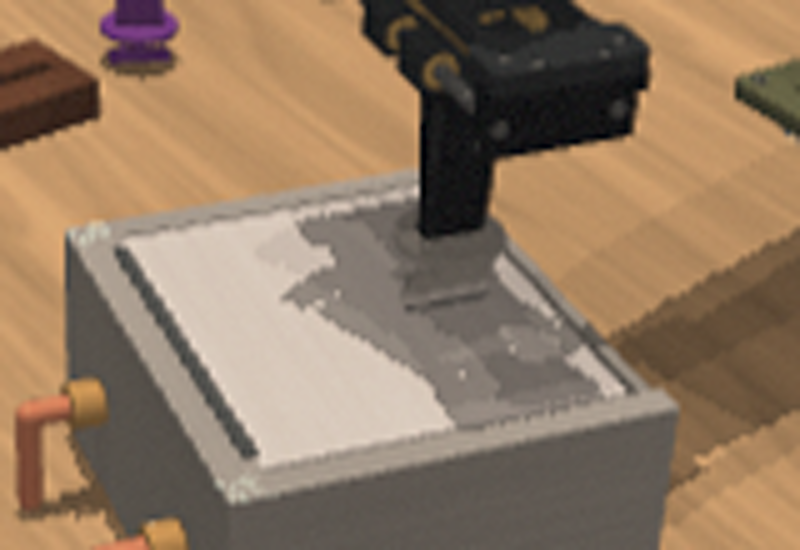

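```bash
cat > avg.py <<'E'
from h import *
import sys
P=[];F=[];Q=[]
for i in range(int(sys.argv[1])):
    s=ctrl.sense();P.append(s["eef_pos"]);F.append(s["contact_force"]);Q.append(rot(s)[:,0]);optics.get_image("side")
P=np.array(P);F=np.array(F);Q=np.mean(Q,0)
print(P.mean(0).round(2),P.std(0).round(2),F.mean(0).round(1),F.std(0).round(1),'yaw',np.degrees(np.arctan2(Q[1],Q[0])).round(2),s["time_s"],s["finger_gap"])
E
python3 avg.py 16
```

```text
[507.76 149.04 155.69] [0.03 0.02 0.03] [-0.1  0.1 -1.6] [0.5 0.6 0.6] yaw -9.7 13.55 9.814912521497808
```

Call:
{"op": "servo_tool", "data": {
  "series": [
    [[-0.0003,0,-0.0012],[0,0,0]],
    [[0,0.003,0],[0,0,0]],
    [[0,0.003,0],[0,0,0]],
    [[0,0.002,0],[0,0,0]],
    [[0,0.001,0],[0,0,0]]
  ]
}}

```text
time_s: 14.1
eef_pos: [507.0, 147.8, 146.1]
tool_rot: [-0.704, 0.705, -0.06, 0.06]
contact_force: [0.5, 0.4, -2.0]
finger_gap: 9.8
```

```bash
python3 avg.py 6
```

```text
[507.14 147.87 146.41] [0.14 0.03 0.26] [ 0.2  0.  -1.9] [0.4 0.7 0.4] yaw -9.7 14.35 10.239236366478526
```

Call:
{"op": "servo_tool", "data": {
  "series": [
    [[0,0.002,0],[0,0,0]],
    [[0,0.002,0],[0,0,0]],
    [[0,0.002,0],[0,0,0]],
    [[0,0.001,0],[0,0,0]],
    [[0,0,0],[0,0,0]]
  ]
}}

```text
time_s: 14.9
eef_pos: [507.1, 147.8, 139.3]
tool_rot: [-0.705, 0.705, -0.06, 0.06]
contact_force: [-0.1, -0.5, -1.6]
finger_gap: 9.9
```

```bash
python3 avg.py 6
```

```text
[507.24 147.88 139.62] [0.1  0.02 0.17] [-0.1 -0.1 -1.9] [0.3 0.5 0.5] yaw -9.7 15.15 9.849067066306844
```

Call:
{"op": "servo_tool", "data": {
  "series": [
    [[0,0.002,0],[0,0,0]],
    [[0,0.002,0],[0,0,0]],
    [[0,0.001,0],[0,0,0]],
    [[0,0.001,0],[0,0,0]],
    [[0,0,0],[0,0,0]]
  ]
}}

```text
time_s: 15.7
eef_pos: [507.1, 147.9, 133.4]
tool_rot: [-0.705, 0.705, -0.06, 0.06]
contact_force: [-0.1, -0.0, -1.2]
finger_gap: 10.0
```

```bash
python3 avg.py 6
```

```text
[507.25 147.89 133.63] [0.08 0.01 0.13] [-0.1  0.1 -1.4] [0.5 0.4 0.5] yaw -9.7 15.95 9.878997394074094
```

Call:
{"op": "servo_tool", "data": {
  "series": [
    [[0,0.001,0],[0,0,0]],
    [[0,0,0],[0,0,0]],
    [[0,0.001,0],[0,0,0]],
    [[0,0,0],[0,0,0]],
    [[0,0,0],[0,0,0]]
  ]
}}

```text
time_s: 16.5
eef_pos: [507.5, 148.0, 133.0]
tool_rot: [0.705, -0.705, 0.06, -0.06]
contact_force: [-2.7, -0.9, 4.1]
finger_gap: 10.1
```

```bash
python3 avg.py 6
```

```text
[507.5  147.94 132.99] [0.01 0.01 0.01] [-2.6 -0.5  5. ] [0.2 0.4 0.7] yaw -9.7 16.75 9.66046647726552
```

Call:
{"op": "servo_tool", "data": {
  "series": [
    [[0,0,0],[0,6,0]],
    [[0,0,0],[0,6,0]],
    [[0,0,0],[0,6,0]],
    [[0,0,0],[0,6,0]],
    [[0,0,0],[0,0,0]]
  ]
}}

```text
time_s: 17.3
eef_pos: [508.3, 148.1, 133.0]
tool_rot: [0.677, -0.676, 0.204, -0.206]
contact_force: [-0.5, -0.4, 4.7]
finger_gap: 9.6
```

```bash
python3 avg.py 4
```

```text
[508.28 148.05 133.01] [0.01 0.01 0.02] [-0.2 -0.1  5.4] [0.4 0.2 0.7] yaw -33.61 17.45 9.60804842231041
```

Call:
{"op": "servo_tool", "data": {
  "series": [
    [[0,0,0],[0,6,0]],
    [[0,0,0],[0,6,0]],
    [[0,0,0],[0,6,0]],
    [[0,0,0],[0,6,0]],
    [[0,0,0],[0,0,0]]
  ]
}}

```text
time_s: 18.0
eef_pos: [508.3, 148.1, 133.0]
tool_rot: [0.62, -0.619, 0.34, -0.342]
contact_force: [1.1, 0.3, 6.3]
finger_gap: 9.8
```

```bash
python3 avg.py 4
```

```text
[508.28 148.12 132.98] [0.01 0.02 0.01] [0.2 0.4 5.7] [0.5 0.4 0.7] yaw -57.62 18.15 9.857095557677392
```

Call:
{"op": "servo_tool", "data": {
  "series": [
    [[0,0,0],[0,2,0]],
    [[0,0,0],[0,0,0]],
    [[0,0,0],[0,2,0]],
    [[0,0,0],[0,0,0]],
    [[0,0,0],[0,0,0]]
  ]
}}

```text
time_s: 18.7
eef_pos: [508.3, 148.1, 133.0]
tool_rot: [0.608, -0.607, 0.361, -0.363]
contact_force: [0.3, 0.6, 5.5]
finger_gap: 9.6
```

Call:
{"op": "servo_tool", "data": {
  "series": [
    [[0,0,0],[0,2,0]],
    [[0,0,0],[0,0,0]],
    [[0,0,0],[0,0,0]],
    [[0,0,0],[0,0,0]],
    [[0,0,0],[0,0,0]]
  ]
}}

```text
time_s: 19.2
eef_pos: [508.3, 148.1, 133.0]
tool_rot: [0.602, -0.6, 0.372, -0.373]
contact_force: [0.9, 0.1, 6.1]
finger_gap: 9.6
```

```bash
python3 avg.py 3
```

```text
[508.33 148.12 132.99] [0.   0.01 0.01] [-0.1  0.3  5.4] [0.9 0.6 0.5] yaw -63.59 19.3 10.03600574673513
```

Call:
{"op": "servo_tool", "data": {
  "series": [
    [[0,0,0],[0,2,0]],
    [[0,0,0],[0,0,0]],
    [[0,0,0],[0,1,0]],
    [[0,0,0],[0,0,0]],
    [[0,0,0],[0,0,0]]
  ]
}}

```text
time_s: 19.85
eef_pos: [508.3, 148.1, 133.0]
tool_rot: [0.592, -0.59, 0.387, -0.389]
contact_force: [0.1, 0.8, 5.1]
finger_gap: 9.9
```

Call:
{"op": "servo_tool", "data": {
  "series": [
    [[0,0,0],[0,2,0]],
    [[0,0,0],[0,0,0]],
    [[0,0,0],[0,1,0]],
    [[0,0,0],[0,0,0]],
    [[0,0,0],[0,0,0]]
  ]
}}

```text
time_s: 20.35
eef_pos: [508.4, 148.1, 133.0]
tool_rot: [0.581, -0.58, 0.403, -0.404]
contact_force: [0.2, 0.4, 5.6]
finger_gap: 9.7
```

60° now.

Call:
{"op": "servo_tool", "data": {
  "series": [
    [[0,0,0],[0,2,0]],
    [[0,0,0],[0,0,0]],
    [[0,0,0],[0,1,0]],
    [[0,0,0],[0,0,0]],
    [[0,0,0],[0,0,0]]
  ]
}}

```text
time_s: 20.85
eef_pos: [508.4, 148.1, 133.0]
tool_rot: [0.571, -0.569, 0.418, -0.419]
contact_force: [0.2, 0.6, 4.6]
finger_gap: 10.0
```

Call:
{"op": "servo_tool", "data": {
  "series": [
    [[0,0,0],[0,2,0]],
    [[0,0,0],[0,0,0]],
    [[0,0,0],[0,1,0]],
    [[0,0,0],[0,0,0]],
    [[0,0,0],[0,0,0]]
  ]
}}

```text
time_s: 21.35
eef_pos: [508.4, 148.1, 133.0]
tool_rot: [0.56, -0.558, 0.433, -0.434]
contact_force: [1.3, 1.1, 4.9]
finger_gap: 10.4
```

Call:
{"op": "servo_tool", "data": {
  "series": [
    [[0,0,0],[0,2,0]],
    [[0,0,0],[0,0,0]],
    [[0,0,0],[0,1,0]],
    [[0,0,0],[0,0,0]],
    [[0,0,0],[0,0,0]]
  ]
}}

```text
time_s: 21.85
eef_pos: [508.4, 148.1, 132.9]
tool_rot: [0.548, -0.546, 0.447, -0.448]
contact_force: [0.2, 0.0, 4.7]
finger_gap: 9.7
```

Call:
{"op": "servo_tool", "data": {
  "series": [
    [[0,0,0],[0,2,0]],
    [[0,0,0],[0,0,0]],
    [[0,0,0],[0,1,0]],
    [[0,0,0],[0,0,0]],
    [[0,0,0],[0,0,0]]
  ]
}}

```text
time_s: 22.35
eef_pos: [508.5, 148.1, 132.9]
tool_rot: [0.536, -0.535, 0.461, -0.463]
contact_force: [1.0, 0.3, 5.0]
finger_gap: 9.9
```

```bash
python3 w.py w7;python3 avg.py 3
```

```text
22.35 [508.5 148.1 132.9] [1.  0.3 5. ]
[508.48 148.11 132.93] [0.01 0.   0.01] [0.7 0.5 5. ] [0.3 0.3 0.4] yaw -81.57 22.5 10.18546711113748
```

View pics/w7.png

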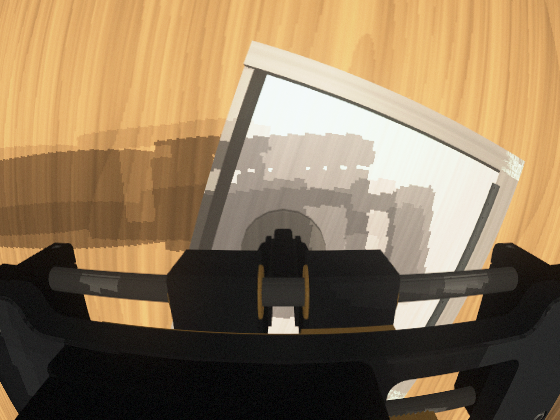

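The key is still held and turning with the jaws (wing at (283,240)), 72° from the slot; continuing.

Call:
{"op": "servo_tool", "data": {
  "series": [
    [[0,0,0],[0,2,0]],
    [[0,0,0],[0,0,0]],
    [[0,0,0],[0,1,0]],
    [[0,0,0],[0,0,0]],
    [[0,0,0],[0,0,0]]
  ]
}}

```text
time_s: 23.05
eef_pos: [508.5, 148.1, 132.9]
tool_rot: [0.524, -0.522, 0.475, -0.476]
contact_force: [2.5, -0.3, 5.8]
finger_gap: 9.9
```

Call:
{"op": "servo_tool", "data": {
  "series": [
    [[0,0,0],[0,2,0]],
    [[0,0,0],[0,0,0]],
    [[0,0,0],[0,1,0]],
    [[0,0,0],[0,0,0]],
    [[0,0,0],[0,0,0]]
  ]
}}

```text
time_s: 23.55
eef_pos: [508.6, 148.2, 132.9]
tool_rot: [0.512, -0.509, 0.488, -0.49]
contact_force: [3.1, 1.0, 5.4]
finger_gap: 9.7
```

```bash
cat > st.py <<'E'
from h import *
P=[];F=[];M=[]
for i in range(4):
    s=ctrl.sense();P.append(s["eef_pos"]);F.append(s["contact_force"]);M.append(s["moment"]);optics.get_image("side")
R=rot(s);print(s["time_s"],"pos",np.mean(P,0).round(2),"F",np.mean(F,0).round(1),"M",np.mean(M,0).round(2),"yaw",np.degrees(np.arctan2(R[1,0],R[0,0])).round(1),"tilt",np.degrees(np.arccos(-R[2,1])).round(2),"gap",round(s["finger_gap"],1))
E
python3 st.py
```

```text
23.7 pos [508.66 148.16 132.89] F [2.2 1.  5.3] M [ 0.06 -0.48  0.03] yaw -87.6 tilt 0.22 gap 10.2
```

Call:
{"op": "servo_tool", "data": {
  "series": [
    [[0,0,0],[0,2,0]],
    [[0,0,0],[0,0,0]],
    [[0,0,0],[0,0,0]],
    [[0,0,0],[0,0,0]],
    [[0,0,0],[0,0,0]]
  ]
}}

```text
time_s: 24.25
eef_pos: [508.6, 148.1, 132.8]
tool_rot: [0.503, -0.501, 0.497, -0.499]
contact_force: [2.2, 1.1, 5.3]
finger_gap: 10.0
```

```bash
python3 st.py
```

```text
24.4 pos [508.66 148.14 132.85] F [2.2 1.3 5.4] M [ 0.06 -0.6   0.03] yaw -89.6 tilt 0.21 gap 10.0
```

Call:
{"op": "servo_tool", "data": {
  "series": [
    [[0,0,0],[0,2,0]],
    [[0,0,0],[0,0,0]],
    [[0,0,0],[0,0,0]],
    [[0,0,0],[0,0,0]],
    [[0,0,0],[0,0,0]]
  ]
}}

```text
time_s: 24.95
eef_pos: [508.6, 148.1, 132.8]
tool_rot: [-0.494, 0.492, -0.506, 0.507]
contact_force: [2.9, 0.4, 5.5]
finger_gap: 9.9
```

```bash
python3 st.py
```

```text
25.1 pos [508.65 148.13 132.83] F [2.6 0.9 5.3] M [ 0.08 -0.6   0.06] yaw -91.6 tilt 0.22 gap 9.9
```

Call:
{"op": "servo_tool", "data": {
  "series": [
    [[0,0,0],[0,2,0]],
    [[0,0,0],[0,0,0]],
    [[0,0,0],[0,0,0]],
    [[0,0,0],[0,0,0]],
    [[0,0,0],[0,0,0]]
  ]
}}

```text
time_s: 25.65
eef_pos: [508.6, 148.1, 132.7]
tool_rot: [-0.485, 0.483, -0.515, 0.516]
contact_force: [2.8, 0.7, 6.5]
finger_gap: 9.7
```

```bash
python3 st.py
```

```text
25.8 pos [508.58 148.1  132.75] F [2.9 1.1 5.7] M [ 0.05 -0.63  0.06] yaw -93.6 tilt 0.2 gap 9.9
```

Call:
{"op": "servo_tool", "data": {
  "series": [
    [[0,0,0],[0,2,0]],
    [[0,0,0],[0,0,0]],
    [[0,0,0],[0,0,0]],
    [[0,0,0],[0,0,0]],
    [[0,0,0],[0,0,0]]
  ]
}}

```text
time_s: 26.35
eef_pos: [506.1, 147.6, 130.2]
tool_rot: [0.474, -0.476, 0.525, -0.524]
contact_force: [1.1, -0.6, -1.8]
finger_gap: 9.5
```

```bash
python3 st.py
```

```text
26.5 pos [506.17 147.61 130.26] F [ 1.  -0.2 -2.5] M [-0.08 -0.25 -0.03] yaw -95.7 tilt 0.16 gap 9.7
```

Call:
{"op": "servo_tool", "data": {
  "series": [
    [[0,0,0],[0,2,0]],
    [[0,0,0],[0,0,0]],
    [[0,0,0],[0,0,0]],
    [[0,0,0],[0,0,0]],
    [[0,0,0],[0,0,0]]
  ]
}}

```text
time_s: 27.05
eef_pos: [507.1, 147.9, 131.6]
tool_rot: [0.465, -0.465, 0.532, -0.532]
contact_force: [0.5, 0.4, -1.2]
finger_gap: 10.0
```

```bash
python3 st.py
```

```text
27.2 pos [507.17 147.89 131.62] F [-0.3  0.3 -1.6] M [ 0.   -0.    0.02] yaw -97.7 tilt 0.01 gap 9.7
```

The bar has dropped into the groove (z 132.8→131.6, support force gone). Lower it now.

Call:
{"op": "servo_tool", "data": {
  "series": [
    [[0,0.001,0],[0,0,0]],
    [[0,0.001,0],[0,0,0]],
    [[0,0.001,0],[0,0,0]],
    [[0,0,0],[0,0,0]],
    [[0,0,0],[0,0,0]]
  ]
}}

```text
time_s: 27.75
eef_pos: [507.2, 147.9, 128.6]
tool_rot: [0.465, -0.465, 0.532, -0.532]
contact_force: [-0.5, -0.4, -1.5]
finger_gap: 9.7
```

```bash
python3 st.py
```

```text
27.9 pos [507.25 147.89 128.65] F [ 0.2 -0.1 -2. ] M [0.01 0.04 0.01] yaw -97.7 tilt 0.01 gap 9.8
```

Call:
{"op": "servo_tool", "data": {
  "series": [
    [[0,0.001,0],[0,0,0]],
    [[0,0,0],[0,0,0]],
    [[0,0.001,0],[0,0,0]],
    [[0,0,0],[0,0,0]],
    [[0,0.0005,0],[0,0,0]]
  ]
}}

```text
time_s: 28.45
eef_pos: [507.4, 147.9, 127.0]
tool_rot: [-0.465, 0.465, -0.532, 0.532]
contact_force: [-3.2, -0.5, 5.7]
finger_gap: 9.9
```

```bash
python3 st.py
```

```text
28.6 pos [507.39 147.93 126.99] F [-3.4 -0.5  5.5] M [-0.15  0.6  -0.01] yaw -97.7 tilt 0.02 gap 9.9
```

Flush at 127.0 as computed, with firm support. Release and rise.

Call:
{"op": "servo_tool", "data": {
  "jaw": 0.2,
  "series": [
    [[0,-0.0005,0],[0,0,0]],
    [[0,0,0],[0,0,0]],
    [[0,0,0],[0,0,0]],
    [[0,0,0],[0,0,0]],
    [[0,0,0],[0,0,0]]
  ]
}}

```text
time_s: 29.15
eef_pos: [507.2, 147.9, 126.4]
tool_rot: [0.465, -0.465, 0.532, -0.532]
contact_force: [-0.6, -0.1, 0.3]
finger_gap: 37.5
```

Call:
{"op": "servo_tool", "data": {
  "series": [
    [[0,-0.005,0],[0,0,0]],
    [[0,-0.015,0],[0,0,0]],
    [[0,-0.03,0],[0,0,0]],
    [[0,-0.03,0],[0,0,0]],
    [[0,-0.02,0],[0,0,0]]
  ]
}}

```text
time_s: 29.65
eef_pos: [508.4, 148.1, 230.8]
tool_rot: [-0.467, 0.464, -0.532, 0.533]
contact_force: [-0.0, 0.1, -0.2]
finger_gap: 38.0
```

Call:
{"op": "servo_tool", "data": {
  "series": [
    [[0.03,0,0],[0,0,0]],
    [[0.04,0,0],[0,0,0]],
    [[0.03,0,0],[0,0,0]],
    [[0,0,0],[0,0,0]],
    [[0,0,0],[0,0,0]]
  ]
}}

```text
time_s: 30.15
eef_pos: [494.2, 48.6, 228.0]
tool_rot: [-0.466, 0.464, -0.532, 0.533]
contact_force: [0.3, 0.6, 0.6]
finger_gap: 38.0
```

```bash
python3 w.py w8; python3 st.py; python3 -c "
from h import *
for n in ('side','scene'):
  i=optics.get_image(n)['image'][:,:,::-1]
  cv2.imwrite(f'pics/{n}8f.png',i)
  i=i[130:230,210:350] if n=='side' else i[170:280,240:400]
  cv2.imwrite(f'pics/{n}8.png',cv2.resize(i,None,fx=5,fy=5,interpolation=cv2.INTER_CUBIC))"
```

```text
30.15 [494.2  48.6 228. ] [0.3 0.6 0.6]
30.35 pos [494.11  49.49 227.29] F [0.2 0.6 0.2] M [0.   0.01 0.01] yaw -97.6 tilt 0.02 gap 38.3
```

View pics/w8.png

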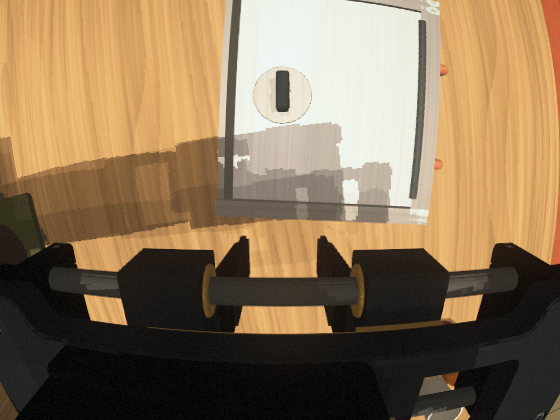

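View pics/side8.png

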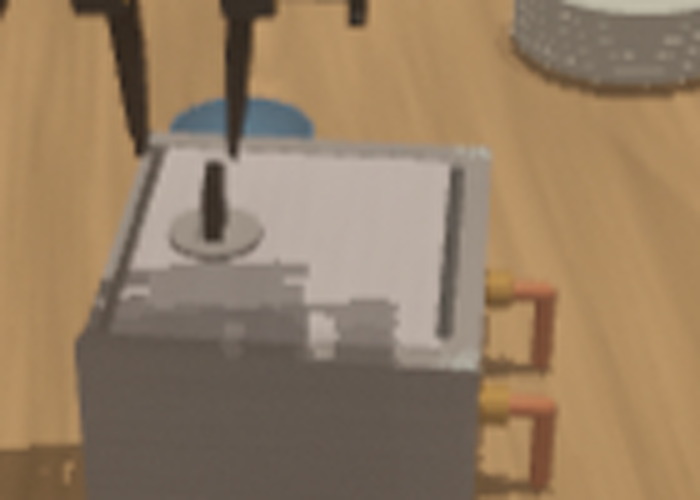

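View pics/scene8.png

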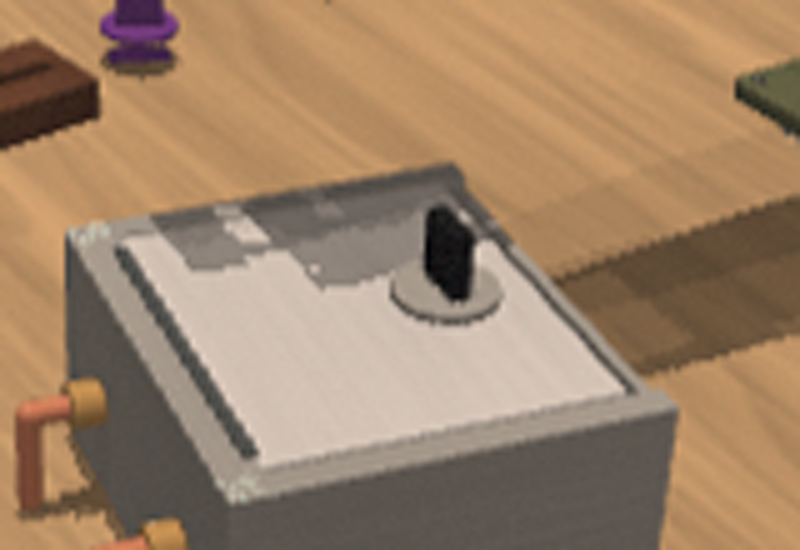

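View pics/scene8f.png

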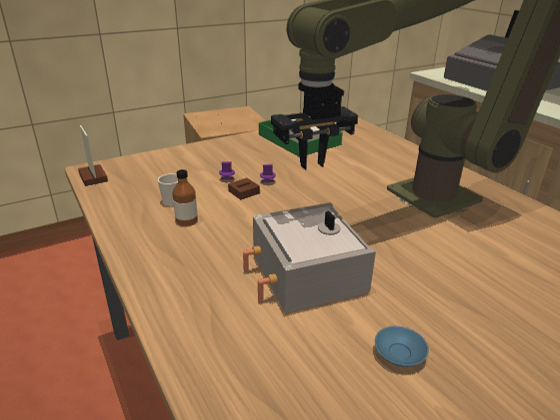

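The key stands upright with its flange on the lid (wrist (283,95)), wing across the slot direction; crockery and bottle unmoved. One numeric check, then hand in.

```bash
python3 - <<'E'
from h import *
import pickle
s,d=pickle.load(open("pics/w8.pkl","rb"));R=rot(s);p0=np.array(s["eef_pos"])
P=np.array([wplane(q,d["K"],d["mount"],p0,R,121)[:2] for q in [(253,95),(312,95),(283,66),(283,124)]])
print(P.mean(0),np.linalg.norm(P[0]-P[1]),np.linalg.norm(P[2]-P[3]))
a,b=[wplane(q,d["K"],d["mount"],p0,R,155)[:2] for q in [(283,72),(282.5,110)]];v=a-b;print("wing yaw",np.degrees(np.arctan2(v[1],v[0])))
print(order.job_done())
E
```

```text
[507.60946475 146.00301294] 49.68933939223051 50.21428812385686
wing yaw 81.53914746249028
the job is handed in; nothing more can be done
None
```

The lid is shut and the fastener is locked in its detent and released. I handed the job in at about 30 s of the 67 s allowed; no verdict is reported.

**What I did:**
1. I closed the lid with the shut fingers until it met a hard stop, at a finger height of 116.2 mm.
2. I took the black-winged fastener from the block and lowered it through the slot with no contact, until the bar rested on the ledge at about 7 N.
3. I turned it clockwise under that light load. At about 86° from the slot it dropped and the support force vanished.
4. I lowered it until the flange met the lid, let go and moved the arm clear.

**Last checks:**
- **Depth:** the bar came to rest exactly 6.0 mm below its height on the ledge, which puts the flange flush. I worked this out from the tool height and did not measure it separately.
- **Centring:** the flange centre measured (507.6, 146.0) mm against the slot at about (507.3, 147.5). That is roughly 1.5 mm off, with 6 mm allowed.
- **Angle:** the wing is about 89–91° from the slot by a rough two-pixel estimate. The gripper itself had turned 88°.
- **Forces:** no reading was above about 17 N at the lid or about 8 N with the fastener in the box.
- **Other objects:** the bottle, cup and bowl look unmoved in the last pictures, and the arm touched nothing.

**What disagreed:**
- The wrist camera put the held flange about 0.8 mm to one side, which I took as camera error.
- Between about 76° and 84° there was a small sideways force of about 2–3 N. It disappeared when the bar dropped in.

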